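# Rack the riser posts by height

### The job

Put the four aluminium riser posts back on the wooden rail in order of height: stand them upright, one centred on each white mark, with the shortest on the mark next to the upright steel pin and each next one taller, so that the tallest is at the far end from the pin.

Things in the scene. Friction and masses are not known exactly. Their poses are not given: they have to be found in the camera images.
- post_a_centre (a point): the second tallest of four turned aluminium riser posts: plain upright cylinder, 26 mm across and 62 mm high, small threaded hole in its top; stands loose and upright on the table at the start, 90 g give or take a third. The point is its centre, half-way up (31 mm above its underside); z runs up its axis
- post_b_centre (a point): the shortest of four turned aluminium riser posts: plain upright cylinder, 26 mm across and 30 mm high, small threaded hole in its top; stands loose and upright on the table at the start, 44 g give or take a third. The point is its centre, half-way up (15 mm above its underside); z runs up its axis
- post_c_centre (a point): the tallest of four turned aluminium riser posts: plain upright cylinder, 26 mm across and 78 mm high, small threaded hole in its top; stands loose and upright on the table at the start, 113 g give or take a third. The point is its centre, half-way up (39 mm above its underside); z runs up its axis
- post_d_centre (a point): the second shortest of four turned aluminium riser posts: plain upright cylinder, 26 mm across and 46 mm high, small threaded hole in its top; stands loose and upright on the table at the start, 67 g give or take a third. The point is its centre, half-way up (23 mm above its underside); z runs up its axis
- mark_0: one of four equal flat round white inlays, 36 mm across, 58 mm apart in a straight row along the middle of a fixed dark wooden rail (290 mm long, 64 mm wide, its flat top 12 mm above the table); counted 0 in the row 0, 1, 2, 3 from the rail's end at its own +y (left seen from the robot). The point is the mark's centre on the rail's top; its x axis lies across the rail, y along it, z up
- mark_1: one of four equal flat round white inlays, 36 mm across, 58 mm apart in a straight row along the middle of a fixed dark wooden rail (290 mm long, 64 mm wide, its flat top 12 mm above the table); counted 1 in the row 0, 1, 2, 3 from the rail's end at its own +y (left seen from the robot). The point is the mark's centre on the rail's top; its x axis lies across the rail, y along it, z up
- mark_2: one of four equal flat round white inlays, 36 mm across, 58 mm apart in a straight row along the middle of a fixed dark wooden rail (290 mm long, 64 mm wide, its flat top 12 mm above the table); counted 2 in the row 0, 1, 2, 3 from the rail's end at its own +y (left seen from the robot). The point is the mark's centre on the rail's top; its x axis lies across the rail, y along it, z up
- mark_3: one of four equal flat round white inlays, 36 mm across, 58 mm apart in a straight row along the middle of a fixed dark wooden rail (290 mm long, 64 mm wide, its flat top 12 mm above the table); counted 3 in the row 0, 1, 2, 3 from the rail's end at its own +y (left seen from the robot). The point is the mark's centre on the rail's top; its x axis lies across the rail, y along it, z up
- end_pin: upright steel pin with a flanged foot and a round head, 28 mm high, 22 mm across its foot, fixed on one end of the rail, 43 mm beyond the last mark; only one end of the rail has it (either one: it changes from start to start), the other end has a flat brass screw head. The point is the centre of its foot on the rail's top.
- rail: the fixed dark wooden rail, 290 x 64 x 12 mm; the point is the centre of its underside, y along it. Beware of the fixed stools on the table: legs rise at x 0.50 y 0.13 (between posts and rail: pass on the robot's side of it), x 0.40 y 0.41 and, black, x 0.39 y -0.34, leaning back from there; the black one is near the arm at the start, so draw in towards the base before turning to the front
There are look-alikes about, which are no part of the job. What is shaped like the part that bears post_c_centre but red is not meant. What is shaped like the part that bears post_a_centre but green is not meant.

How it is judged:
By the outcome, as a careful person would: the job done as asked, in the order asked, and still so for the second after the job is handed in, with the robot touching nothing.
It also fails if it takes over 112 s, if anything falls off the work surface, if the arm or the gripper's body presses on something with over 40 N, if the wrist force passes 120 N, or if a joint passes its speed limit or range.

### The arm

A 6-joint arm with a two-finger parallel gripper is mounted at the origin on a cart in front of the work surface, level with it; the furniture and walls round the work are solid. World frame = base frame: x ahead of the robot, y to its left, z up, the work surface at z = 0. Lengths are in mm, angles in rad, forces in N, time in s.
With the tool pointing down it reaches from about 350 to 975 mm from the base axis. Payload 7.1 kg.
Tool frame: the origin (TCP) lies between the finger pads; the fingertips stand 17 mm ahead of it and the grasp point (between the pads) lies 2 mm behind it (robot.tips_ahead is the z of the fingertips in the tool frame, in mm); z points along the fingers, y is the line along which they close (so a half turn about z gives the same grasp; the last joint's range is limited). The gripper opens to 88 mm and grips with 3 to 60 N. Pads are 20 mm wide; open, the fingers measure 115 mm over their backs; the gripper's body (75 mm by 178 mm) begins 61 mm behind the grasp point.
Start: joints at [-1.28, 0.423, 1.63, -0, 1.089, -0.019], TCP at [190.56, -595.224, 239.675] pointing down, gripper open.
Joint ranges: [-3, 3], [-0.9, 2.11], [0.09, 2.58], [-1.31, 4.45], [0.11, 2.69], [-2.54, 2.54]. Speed limits (rad/s): [2.39, 2.39, 3.01, 3.14, 3.14, 3.14].

### API

Orientations are given as a unit quaternion [w, x, y, z].
In Python, from workcell import robot gives the robot as it stands.
- The arm moves only by the shell command python3 -m pendant 'ROWS'. ROWS is JSON, a list of rows, each a list of 7 numbers: the shift along the tool's x, y, z in mm, then the turn, a rotation vector about the tool's x, y, z in rad, then the finger opening in mm, from 0 to 87.8. In form: [[tx, ty, tz, wx, wy, wz, claw], ...]. A call has 1 to 12 rows; each row shifts and turns the commanded pose from where the row before left it, along the tool's axes as they then stand; what a row does not reach is not made up. A row lasts 1/8 s, in which the tool goes at most 62.5 mm and 10.7 degrees, less where a joint would pass 70% of its speed; a pose out of reach is approached as far as the arm can. A call is refused whole if a number of a shift passes 62.5 or a number of a turn 0.188, either way. A call with a gripper value outside its range is refused whole. The fingers move at their own pace and stop on an object; the grip force is fixed at half the most. Time passes only in rows, so rows that do not move let the fingers close. It gives the time, the measured TCP pose, the force, the opening and the grip force at its end, in the units of the state.
- robot.get_state(): the state, without advancing time (a new reading comes with each control period).
- robot.capture(name): name is "scene" or "side" or "wrist"; returns (picture, depth): 480x640x3 uint8, red, green, blue; 480x640 float32, mm along the optical axis (not along the pixel's ray), 0 where there is no reading.
- robot.camera_info(name): a dict with "intrinsics" (3x3 intrinsics, pixels), "rvec" (rotation vector, rad) and "tvec" (3), from world to camera coordinates, as OpenCV has them. Camera axes: x right, y down, z forward; pixel columns grow to the right and rows downward; lengths in mm; the calibration is good to about 2 mm. The wrist camera is an equidistant fisheye: a pixel r from the principal point sees the ray r / f radians off the axis. A picture is of the moment at which its call begins: read the wrist's pose just before it. camera_info takes no time and is no camera call; for the wrist camera it gives the pose at the moment of the call.
- robot.hand_in(): hands the job in; it is judged then, once.
Trained networks look in the newest picture that a camera, given by its name, has taken for a name from the list of things; names that differ only in an ending like _2 or _b are one class to them, and where a whole thing is asked for, a point or a joint stands for the part that bears it (a point fixed in the world has none). Each returns a list of dicts, best first, with "conf" (0 to 1); they miss things now and then, are a little off and sometimes report something else, mostly with a low value. They report only what shows in the picture. A call takes as long as a camera call. They do not tell look-alikes from the thing itself.
- robot.look_for(camera, query): "location" ([x, y, z] in mm, in the coordinates of the camera as it stood for that picture, good to about 4 mm: the middle of the surface that is visible of it).
- robot.place_of(camera, query): "location" ([x, y, z] in mm, in the coordinates of the camera as it stood for that picture, good to about 4 mm: a listed point, or the origin of a listed thing).
The state is a dict: "time_s": time; "joint_positions": joint angles; "joint_vel": joint speeds; "joint_efforts": joint torques, N m; "eef_pos": TCP position; "eef_rot": TCP orientation; "force": force on the tool from outside, world axes, zero at the start; "wrist_torque": the same for the moment, N m; "width": finger opening in mm; "gripper_force": force on a finger pad.
Only numpy, scipy, OpenCV 4.12 (cv2) and the standard library are available. Lean on these libraries where they do the work, as an engineer would, in place of code of your own. Each camera call takes 0.05 s, during which the arm holds its last target. There are 200 camera calls.

## Working session

There is one attempt and no reset: what is moved stays moved. The work goes in short steps, Python scripts to look and compute and a shell command to move; the robot and the scene stay as the last step left them, time stands still between calls to the robot, and variables do not carry over. Pictures are saved under pics/ and viewed, at most 14 in all, crops included, and the job is handed in when it is done.

```bash
mkdir -p pics; cat > h.py <<'E'
import numpy as np, cv2
from scipy.spatial.transform import Rotation as R
from workcell import robot
def cam(n):
    c=robot.camera_info(n); return np.array(c["intrinsics"]),R.from_rotvec(np.ravel(c["rvec"])).as_matrix(),np.ravel(c["tvec"])
def toworld(n,p,c=None):
    K,Rm,t=c or cam(n); return Rm.T@(np.asarray(p)-t)
def proj(n,P):
    K,Rm,t=cam(n); q=Rm@np.asarray(P)+t; q=K@q; return q[:2]/q[2]
def save(n,img): cv2.imwrite("pics/"+n+".png",img[:,:,::-1])
E
python3 - <<'E'
from h import *
s=robot.get_state(); print(s["eef_pos"],s["eef_rot"],s["time_s"])
for n in ("scene","side"):
    im,d=robot.capture(n); save(n+"0",im); np.savez("pics/"+n+"0.npz",im=im,d=d)
    for q in ["post_a_centre","mark_0","mark_3","end_pin","rail"]:
        for r in robot.place_of(n,q): 
            w=toworld(n,r["location"]); print(n,q,round(r["conf"],2),w.round(),proj(n,w).round())
E
```

```text
[ 190.42313727 -594.75872664  238.90325713] [-7.36202042e-04  9.88023646e-01  1.54300747e-01 -1.07343386e-04] 0.0
scene post_a_centre 0.89 [464. 227.  29.] [256. 242.]
scene post_a_centre 0.28 [437. 313.  16.] [216. 243.]
scene mark_0 0.73 [460. -96.  12.] [396. 294.]
scene mark_0 0.64 [454. -47.  14.] [371. 287.]
scene mark_0 0.58 [ 479. -217.   14.] [464. 307.]
scene mark_0 0.52 [ 471. -158.   14.] [431. 300.]
scene mark_3 0.73 [460. -96.  12.] [396. 294.]
scene mark_3 0.64 [454. -47.  14.] [371. 287.]
scene mark_3 0.58 [ 479. -217.   14.] [464. 307.]
scene mark_3 0.52 [ 471. -158.   14.] [431. 300.]
scene end_pin 0.58 [ 484. -259.    9.] [488. 315.]
scene rail 0.69 [ 464. -133.   -1.] [416. 305.]
scene rail 0.32 [541. 281.  39.] [258. 218.]
side post_a_centre 0.63 [381. 335.  27.] [438. 315.]
side post_a_centre 0.44 [462. 229.  33.] [373. 292.]
side mark_0 0.46 [ 476. -215.   14.] [277. 189.]
side mark_0 0.44 [ 470. -156.   13.] [290. 201.]
side mark_0 0.41 [ 461. -102.   13.] [302. 211.]
side mark_0 0.39 [451. -44.  13.] [317. 223.]
side mark_3 0.46 [ 476. -215.   14.] [277. 189.]
side mark_3 0.44 [ 470. -156.   13.] [290. 201.]
side mark_3 0.41 [ 461. -102.   13.] [302. 211.]
side mark_3 0.39 [451. -44.  13.] [317. 223.]
side end_pin 0.52 [ 482. -259.   10.] [268. 182.]
side rail 0.69 [ 469. -127.    3.] [295. 210.]
side rail 0.24 [544. 283.  38.] [351. 322.]
side rail 0.23 [450. -45.  12.] [317. 224.]
```

```bash
ls; ls pics
```

```text
h.py
pics
scene0.npz
scene0.png
side0.npz
side0.png
```

View pics/scene0.png

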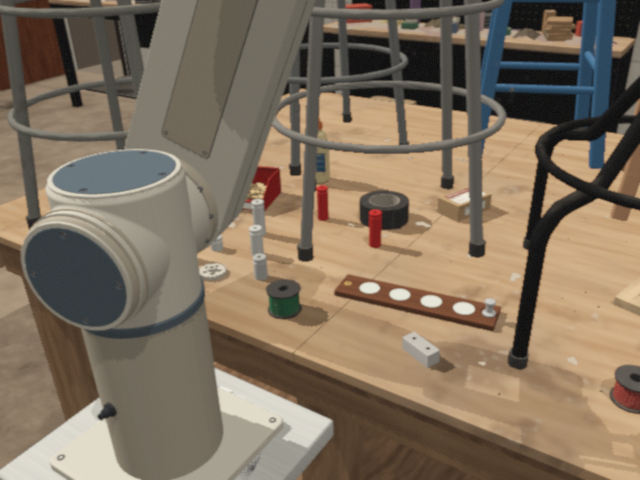

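View pics/side0.png

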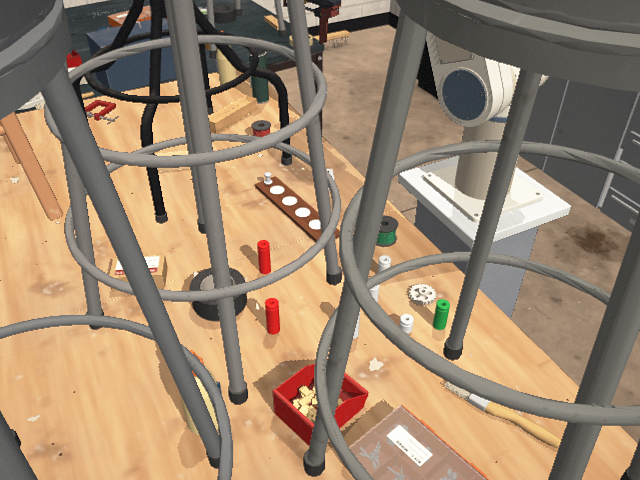

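The scene picture shows the rail with its pin at (488,308), the −y end. There are silver posts near (258,213), (256,240), (260,267) and (217,240). Red look-alikes stand at (322,203) and (375,228), and the green one is at (441,314) in the side picture. I'll confirm with enlarged crops.

```bash
python3 - <<'E'
from h import *
a=np.load("pics/scene0.npz");b=np.load("pics/side0.npz")
c1=cv2.resize(a["im"][185:295,190:300],(400,400),interpolation=cv2.INTER_CUBIC)
c2=cv2.resize(b["im"][240:350,345:455],(400,400),interpolation=cv2.INTER_CUBIC)
save("crop0",np.hstack([c1,c2]))
# world points from depth: height map around posts
for n,z in(("scene",a),("side",b)):
    K,Rm,t=cam(n); v,u=np.mgrid[0:480,0:640]; d=z["d"]
    P=np.stack([(u-K[0,2])*d/K[0,0],(v-K[1,2])*d/K[1,1],d],-1)-t
    W=P@Rm; np.save(f"pics/{n}W.npy",W)
    print(n,"campos",(-Rm.T@t).round())
    im=z["im"].astype(int)
    m=(d>0)&(W[...,2]>8)&(W[...,2]<95)&(W[...,0]>330)&(W[...,0]<600)&(W[...,1]>130)&(W[...,1]<400)
    k,l,st,ce=cv2.connectedComponentsWithStats(m.astype(np.uint8))
    for i in range(1,k):
        if st[i,4]>25:
            w=W[l==i]; print(ce[i].round(),st[i,4],np.median(w,0).round(),"top",np.percentile(w[:,2],96).round(), im[l==i].mean(0).round())
    # stool structure heights 
    m=(d>0)&(W[...,2]>95)&(W[...,2]<600)&(W[...,0]>250)&(W[...,0]<700)&(W[...,1]>-450)&(W[...,1]<500)
    w=W[m]
    for x in range(250,700,50):
        print(x,[ (lambda s:(int(s.min()) if len(s)>3 else 0))(w[(w[:,0]>=x)&(w[:,0]<x+50)&(w[:,1]>=y)&(w[:,1]<y+50)][:,2]) for y in range(-450,500,50)])
E
```

```text
scene campos [-374. -510.  614.]
[258. 238.] 985 [458. 221.  42.] top 78.0 [143. 138. 128.]
[301. 240.] 129 [493. 135.  37.] top 89.0 [93. 86. 76.]
[218. 243.] 110 [435. 306.  18.] top 31.0 [143. 137. 126.]
[213. 270.] 262 [357. 250.  10.] top 16.0 [188. 179. 162.]
250 [0, 0, 0, 0, 0, 0, 0, 0, 0, 0, 0, 0, 0, 0, 0, 0, 0, 0, 0]
300 [0, 0, 0, 0, 0, 0, 0, 0, 0, 0, 0, 0, 0, 0, 0, 0, 0, 248, 243]
350 [0, 95, 95, 0, 0, 0, 0, 0, 0, 0, 0, 0, 0, 0, 0, 0, 0, 244, 243]
400 [274, 105, 207, 0, 0, 0, 0, 0, 0, 0, 0, 0, 0, 0, 0, 0, 0, 307, 365]
450 [272, 256, 275, 0, 0, 0, 0, 0, 0, 246, 244, 95, 0, 0, 0, 0, 0, 463, 0]
500 [291, 307, 279, 277, 0, 0, 0, 243, 244, 243, 243, 95, 244, 246, 0, 0, 0, 0, 0]
550 [0, 0, 0, 280, 0, 0, 242, 243, 462, 0, 0, 396, 0, 247, 0, 0, 0, 0, 0]
600 [0, 0, 0, 279, 0, 0, 242, 462, 0, 0, 0, 0, 0, 0, 246, 0, 0, 0, 0]
650 [0, 287, 276, 275, 0, 95, 95, 429, 0, 0, 0, 0, 0, 0, 244, 244, 0, 0, 0]
side campos [959. 952. 890.]
[333. 267.] 427 [510. 141.  46.] top 91.0 [97. 92. 88.]
[383. 263.] 166 [403. 169.  42.] top 48.0 [201. 198. 191.]
[375. 292.] 99 [466. 239.  44.] top 59.0 [21
[... 218 characters left out ...]
27.] top 32.0 [215. 213. 207.]
250 [0, 0, 0, 0, 0, 0, 0, 0, 0, 0, 0, 0, 0, 0, 0, 0, 0, 0, 0]
300 [0, 0, 0, 0, 0, 0, 0, 0, 0, 0, 0, 0, 0, 0, 0, 0, 0, 0, 243]
350 [0, 0, 119, 0, 0, 0, 0, 0, 0, 0, 0, 0, 0, 0, 0, 0, 0, 96, 243]
400 [277, 246, 109, 0, 0, 0, 0, 0, 0, 0, 0, 0, 0, 0, 0, 0, 255, 95, 279]
450 [294, 251, 277, 0, 0, 0, 0, 0, 0, 0, 0, 0, 0, 0, 0, 0, 241, 247, 0]
500 [286, 274, 274, 274, 0, 0, 0, 0, 241, 242, 251, 95, 248, 247, 0, 0, 241, 462, 0]
550 [354, 0, 0, 274, 0, 0, 241, 242, 245, 463, 0, 307, 467, 248, 246, 0, 240, 249, 0]
600 [406, 0, 0, 274, 0, 0, 242, 247, 0, 0, 0, 0, 0, 467, 245, 246, 0, 473, 476]
650 [373, 304, 298, 274, 0, 0, 95, 468, 0, 0, 0, 0, 0, 0, 254, 244, 0, 251, 249]
```

View pics/crop0.png

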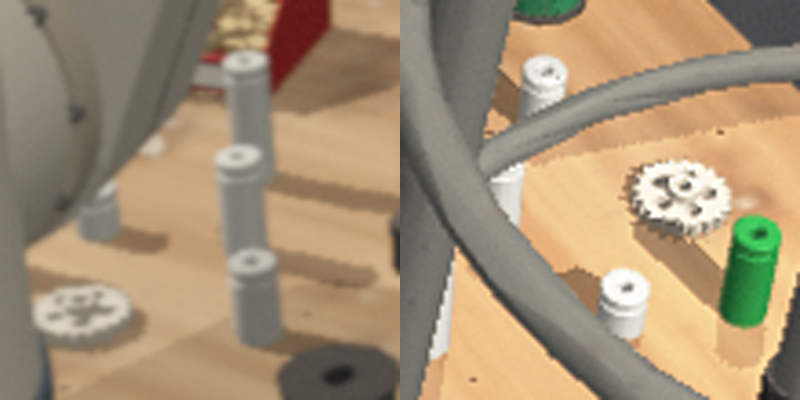

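The four silver posts are at scene (258,213) tallest = c, (256,240) = a, (260,267) = d and (217,240) = b. They fit because they're bare aluminium; the green and red cylinders don't. Next I'll map the obstacles from above and get precise post positions.

```bash
python3 - <<'E'
from h import *
img=np.full((600,800,3),255,np.uint8)
def uv(x,y): return int(600-(y+150)),int(650-x*0.8+50) 
S=lambda x,y:(int(520-y),int(720-x))
for n in("scene","side"):
    W=np.load(f"pics/{n}W.npy"); d=np.load(f"pics/{n}0.npz")["d"]
    for lo,hi,c in((8,95,(0,180,0)),(95,200,(255,160,0)),(200,300,(255,0,0)),(300,450,(0,0,255))):
        w=W[(d>0)&(W[...,2]>lo)&(W[...,2]<hi)&(W[...,0]>150)&(W[...,0]<720)&(abs(W[...,1])<520)]
        for p in w[::2]:
            u,v=S(p[0]*1,p[1]*1); 
            if 0<=u<800 and 0<=v<600: img[v,u]=c
for x in range(200,720,100): cv2.line(img,S(x,500),S(x,-280),(210,210,210)); cv2.putText(img,str(x),S(x,515),0,.4,(0,0,0))
for y in range(-200,501,100): cv2.line(img,S(150,y),S(700,y),(210,210,210)); cv2.putText(img,str(y),S(130,y),0,.4,(0,0,0))
save("top",img)
robot.capture("scene"); 
for n in("scene","side"):
  if n=="side": robot.capture(n)
  for q in ("post_b_centre","post_c_centre","post_d_centre","post_a_centre"):
    for r in robot.place_of(n,q): 
        w=toworld(n,r["location"]); print(n,q,round(r["conf"],2),w.round(),proj(n,w).round())
# ellipse tops: fit circle of r13 to top points from scene
E
```

```text
scene post_b_centre 0.69 [443. 315.  16.] [217. 242.]
scene post_c_centre 0.92 [670. 203.  39.] [321. 203.]
scene post_c_centre 0.88 [620.  40.  38.] [374. 229.]
scene post_c_centre 0.68 [540. 282.  41.] [258. 217.]
scene post_d_centre 0.6 [400. 166.  24.] [260. 265.]
scene post_a_centre 0.82 [464. 229.  30.] [255. 241.]
side post_b_centre 0.79 [445. 320.  14.] [405. 326.]
side post_c_centre 0.9 [676. 205.  36.] [271. 318.]
side post_c_centre 0.65 [621.  38.  42.] [264. 256.]
side post_c_centre 0.6 [546. 283.  38.] [351. 322.]
side post_d_centre 0.74 [396. 166.  17.] [384. 269.]
side post_a_centre 0.96 [381. 338.  30.] [439. 315.]
```

View pics/top.png

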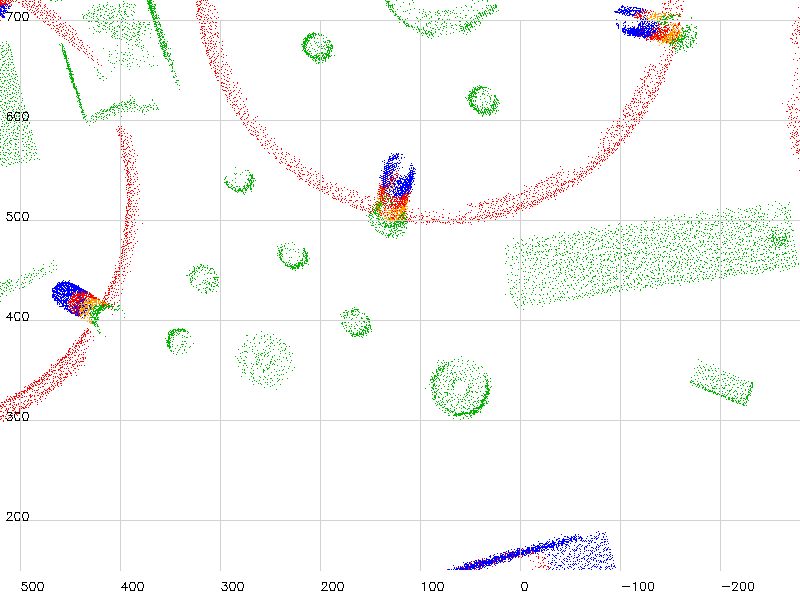

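The top map shows the posts at d (397,165), a (463,229), c (540,283) and b (442,317), with stool ring tubes at z≈243. I'll refine the marks and posts from the images.

```bash
cat >> h.py <<'E'
from scipy.optimize import least_squares
def onplane(n,u,v,z,c=None):
    K,Rm,t=c or cam(n); C=-Rm.T@t; r=Rm.T@np.linalg.inv(K)@np.array([u,v,1.]); return C+r*(z-C[2])/r[2]
E
python3 - <<'E'
from h import *
for n in("scene","side"):
    W=np.load(f"pics/{n}W.npy"); z=np.load(f"pics/{n}0.npz"); im=z["im"].astype(int)
    for nm,g,h in(("d",(397,165),46),("a",(463,229),62),("c",(540,283),78),("b",(442,317),30)):
        m=(np.hypot(W[...,0]-g[0],W[...,1]-g[1])<24)&(W[...,2]>8)&(W[...,2]<h-6)
        p=W[m]
        if len(p)<15: print(n,nm,"few"); continue
        f=least_squares(lambda q:np.hypot(p[:,0]-q[0],p[:,1]-q[1])-13,g,loss="soft_l1")
        print(n,nm,f.x.round(1),len(p),"rms",np.sqrt((f.fun**2).mean()).round(1))
    m=((im.min(2)>150)&(abs(W[...,2]-12)<9)&(W[...,0]>400)&(W[...,0]<520)&(W[...,1]<0)&(W[...,1]>-245)).astype(np.uint8)
    k,l,st,ce=cv2.connectedComponentsWithStats(m); M=[]
    for i in range(1,k):
        if st[i,4]>30:
            w=onplane(n,*ce[i],12); print(n,ce[i].round(1),st[i,4],w.round(1))
E
```

```text
scene d [397.9 163.7] 198 rms 1.7
scene a [465.9 226.8] 266 rms 1.6
scene c [542.  280.8] 260 rms 1.8
scene b [441.5 316.6] 80 rms 2.1
scene [369.3 287.3] 176 [454.4 -43.5  12. ]
scene [399.4 294. ] 186 [ 462.  -101.1   12. ]
scene [430.9 300.7] 199 [ 470.7 -158.6   12. ]
scene [463.4 307.8] 207 [ 478.8 -215.8   12. ]
side d [397.3 163.9] 72 rms 1.7
side a [465.8 226.7] 89 rms 1.2
side c [542.2 281.6] 66 rms 0.8
side b [441.  316.5] 84 rms 2.4
side [276.6 189.4] 96 [ 477.7 -217.1   12. ]
side [289.2 200.3] 105 [ 469.1 -159.7   12. ]
side [302.3 212. ] 112 [ 461.2 -101.7   12. ]
side [314.3 224.1] 89 [456.7 -46.3  12. ]
```

```bash
python3 -m pendant '[[0,0,0,0,0,0,87.8]]'; python3 -c "
from h import *
s=robot.get_state();Q=R.from_quat(s['eef_rot'],scalar_first=True).as_matrix();print(Q.round(3))"
```

```text
time_s: 1.23
eef_pos: [190.6, -595.2, 239.7]
eef_rot: [0.0, 0.988, 0.154, 0.0]
force: [-0.3, -0.8, 0.1]
width: 87.8
gripper_force: 0.0
[[ 0.952  0.305  0.   ]
 [ 0.305 -0.952 -0.   ]
 [ 0.     0.    -1.   ]]
```

```bash
cat >> h.py <<'E'
def plan(*wps, tilt=None):
    """wps: (x,y,z,alpha_deg or None,rows[,tilt_deg about tool y]); prints tool-axis rows"""
    s=robot.get_state(); p=np.array(s["eef_pos"]); Q=R.from_quat(s["eef_rot"],scalar_first=True)
    for w in wps:
        T=np.array(w[:3],float); n=w[4]
        if w[3] is None: Q2=Q
        else:
            a=np.radians(w[3]); Q2=R.from_matrix(np.array([[-np.sin(a),np.cos(a),0],[np.cos(a),np.sin(a),0],[0,0,-1]]))
            if len(w)>5: Q2=Q2*R.from_rotvec([0,np.radians(w[5]),0])
            if abs((Q.inv()*Q2).magnitude())>np.pi/2: Q2=Q2*R.from_rotvec([0,0,np.pi])
        dv=(Q.inv()*Q2).as_rotvec()/n; st=(T-p)/n
        for i in range(n):
            t=Q.inv().apply(st); print([round(float(v),1) for v in t]+[round(float(v),3) for v in dv])
            Q=Q*R.from_rotvec(dv)
        p,Q=T,Q2; print("--",w)
E
python3 -c "
from h import *
plan((215,-370,240,-55,4),(335,-200,240,-25,4),(385,-20,240,5,4),(397.5,163.8,150,8,4))"
```

```text
[23.0, -51.8, -0.1, 0.0, -0.0, -0.075]
[26.8, -49.9, -0.1, 0.0, -0.0, -0.075]
[30.5, -47.7, -0.1, 0.0, -0.0, -0.075]
[34.0, -45.3, -0.1, 0.0, -0.0, -0.075]
-- (215, -370, 240, -55, 4)
[49.0, -17.6, 0.0, 0.0, 0.0, -0.131]
[50.8, -11.1, 0.0, 0.0, 0.0, -0.131]
[51.8, -4.3, 0.0, 0.0, 0.0, -0.131]
[52.0, 2.5, 0.0, 0.0, 0.0, -0.131]
-- (335, -200, 240, -25, 4)
[46.1, -7.7, 0.0, 0.0, 0.0, -0.131]
[46.7, -1.6, 0.0, 0.0, 0.0, -0.131]
[46.5, 4.5, 0.0, 0.0, 0.0, -0.131]
[45.5, 10.5, 0.0, 0.0, 0.0, -0.131]
-- (385, -20, 240, 5, 4)
[45.5, 7.1, 22.5, 0.0, 0.0, -0.013]
[45.4, 7.7, 22.5, 0.0, 0.0, -0.013]
[45.3, 8.3, 22.5, 0.0, 0.0, -0.013]
[45.2, 8.9, 22.5, 0.0, 0.0, -0.013]
-- (397.5, 163.8, 150, 8, 4)
```

```bash
python3 -m pendant '[[23,-52,0,0,0,-0.075,87.8],[27,-50,0,0,0,-0.075,87.8],[30.5,-48,0,0,0,-0.075,87.8],[34,-45,0,0,0,-0.075,87.8],[49,-17.5,0,0,0,-0.131,87.8],[51,-11,0,0,0,-0.131,87.8],[52,-4,0,0,0,-0.131,87.8],[52,2.5,0,0,0,-0.131,87.8],[46,-8,0,0,0,-0.131,87.8],[46.5,-1.5,0,0,0,-0.131,87.8],[46.5,4.5,0,0,0,-0.131,87.8],[45.5,10.5,0,0,0,-0.131,87.8]]'
python3 - <<'E'
from h import *
im,d=robot.capture("scene"); save("s1",im)
s=robot.get_state(); print(s["eef_pos"],s["force"],robot.tips_ahead)
K,Rm,t=cam("scene"); v,u=np.mgrid[0:480,0:640]
W=(np.stack([(u-K[0,2])*d/K[0,0],(v-K[1,2])*d/K[1,1],d],-1)-t)@Rm
p=np.array(s["eef_pos"])
for z in range(200,560,20):
    w=W[(d>0)&(abs(W[...,2]-z)<10)&(np.hypot(W[...,0]-p[0],W[...,1]-p[1])<140)]-p
    if len(w)>5: print(z-int(p[2]),len(w),w[:,:2].min(0).round(),w[:,:2].max(0).round())
E
```

```text
time_s: 2.72
eef_pos: [386.3, -18.4, 240.0]
eef_rot: [0.0, 0.674, 0.739, 0.0]
force: [1.0, 0.1, -0.4]
width: 87.9
gripper_force: 0.0
[387.40944037 -14.91651694 240.15459189] [0.30366696 1.00830941 0.28209909] 17.0
-20 105 [-55. -20.] [53. 13.]
0 431 [-56. -23.] [138.  58.]
20 520 [-59. -21.] [139.  57.]
40 368 [-61. -21.] [59. 13.]
60 363 [-85. -45.] [80. 21.]
80 1132 [-91. -45.] [85. 22.]
100 1540 [-93. -45.] [92. 22.]
120 594 [-45. -30.] [19. 16.]
140 553 [-46. -40.] [22. 25.]
160 825 [-45. -42.] [31. 31.]
180 638 [-43. -45.] [19. 31.]
200 776 [-43. -45.] [18. 28.]
220 797 [-42. -42.] [15. 25.]
240 817 [-43. -64.] [16. 54.]
260 1360 [-51. -69.] [32. 58.]
280 435 [-65. -68.] [25. 57.]
```

View pics/s1.png

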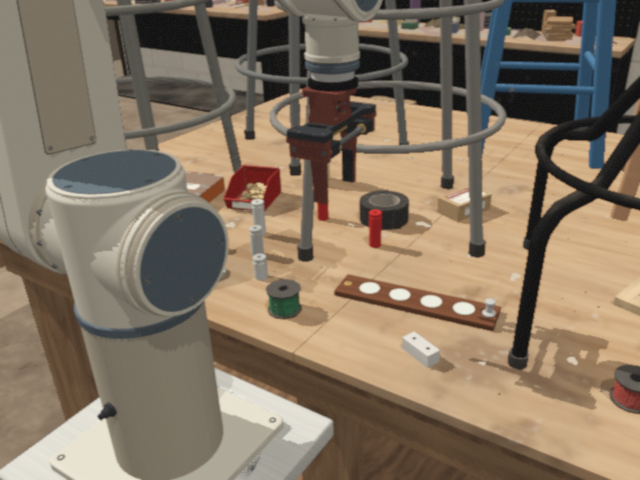

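The wide gripper body spans only 60–115 mm above the TCP, with a ≈45 mm radius wrist above it, so low approaches pass under the ring tubes at z≈243. I'm going for post d.

```bash
python3 -c "
from h import *
plan((397.5,163.8,120,8,6),(397.5,163.8,27,8,4))"
```

```text
[29.4, 4.5, 20.1, 0.0, -0.0, -0.007]
[29.4, 4.8, 20.1, 0.0, -0.0, -0.007]
[29.4, 5.0, 20.1, 0.0, -0.0, -0.007]
[29.4, 5.2, 20.1, 0.0, -0.0, -0.007]
[29.3, 5.4, 20.0, 0.0, -0.0, -0.007]
[29.3, 5.6, 20.0, 0.0, -0.0, -0.007]
-- (397.5, 163.8, 120, 8, 6)
[0.0, 0.0, 23.2, 0.0, 0.0, 0.0]
[0.0, 0.0, 23.2, 0.0, 0.0, 0.0]
[0.0, 0.0, 23.2, 0.0, 0.0, 0.0]
[0.0, 0.0, 23.2, 0.0, 0.0, 0.0]
-- (397.5, 163.8, 27, 8, 4)
```

```bash
python3 -m pendant '[[29.4,4.5,20,0,0,-0.007,87.8],[29.4,5,20,0,0,-0.007,87.8],[29.4,5,20,0,0,-0.007,87.8],[29.4,5,20,0,0,-0.007,87.8],[29.4,5.5,20,0,0,-0.007,87.8],[29.4,5.5,20,0,0,-0.007,87.8],[0,0,0,0,0,0,87.8],[0,0,0,0,0,0,87.8]]'
python3 - <<'E'
from h import *
plan((397.5,163.8,27,8,4))
im,d=robot.capture("wrist"); save("w1",im)
E
```

```text
time_s: 3.78
eef_pos: [397.7, 158.3, 120.0]
eef_rot: [0.0, 0.66, 0.751, -0.0]
force: [0.6, -1.1, -0.1]
width: 88.1
gripper_force: 0.0
[1.4, 0.1, 23.2, -0.0, 0.0, -0.003]
[1.4, 0.1, 23.2, -0.0, 0.0, -0.003]
[1.4, 0.1, 23.2, -0.0, 0.0, -0.003]
[1.4, 0.1, 23.2, -0.0, 0.0, -0.003]
-- (397.5, 163.8, 27, 8, 4)
```

View pics/w1.png

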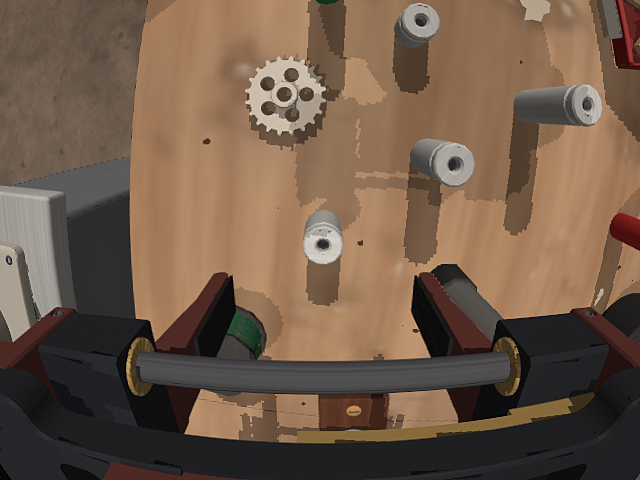

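The wrist view shows d's top hole at (322,244), a (455,164), c (583,104) and b (420,22). I'll check these against my map.

```bash
cat >> h.py <<'E'
def wr(u,v,z,c=None):
    K,Rm,t=c or cam("wrist"); C=-Rm.T@t; a=np.array([(u-K[0,2])/K[0,0],(v-K[1,2])/K[1,1]]); r=np.hypot(*a)
    d=Rm.T@np.array([*(a/r*np.sin(r)),np.cos(r)]); return (C+d*(z-C[2])/d[2]).round(1)
E
python3 -c "
from h import *
for u,v,z in((322,244,46),(455,164,62),(583,104,78),(420,22,30)): print(wr(u,v,z))
s=robot.get_state();print(s['eef_pos'])"
```

```text
[395.1 166.2  46. ]
[463.6 228.5  62. ]
[535.5 281.3  78. ]
[438.8 316.   30. ]
[397.92068772 158.09375061 120.19607205]
```

```bash
python3 -m pendant '[[6.5,0,15,0,0,-0.01,87.8],[0,0,26,0,0,0,87.8],[0,0,26,0,0,0,87.8],[0,0,26,0,0,0,87.8],[0,0,0,0,0,0,87.8],[0,0,0,0,0,0,20],[0,0,0,0,0,0,20],[0,0,0,0,0,0,20],[0,0,0,0,0,0,20],[0,0,0,0,0,0,20]]'
python3 -c "
from h import *
plan((395,150,140,8,4),(395,-60,140,8,5),(450,-155,100,8,3))"
```

```text
time_s: 5.08
eef_pos: [397.1, 165.2, 26.9]
eef_rot: [0.0, 0.656, 0.755, 0.0]
force: [-0.8, 0.1, -0.2]
width: 41.5
gripper_force: 0.0
[-3.7, -1.0, -28.3, 0.0, -0.0, -0.0]
[-3.7, -1.0, -28.3, 0.0, -0.0, -0.0]
[-3.7, -1.0, -28.3, 0.0, -0.0, -0.0]
[-3.7, -1.0, -28.3, 0.0, -0.0, -0.0]
-- (395, 150, 140, 8, 4)
[-41.6, -5.8, 0.0, 0.0, 0.0, 0.0]
[-41.6, -5.8, 0.0, 0.0, 0.0, 0.0]
[-41.6, -5.8, 0.0, 0.0, 0.0, 0.0]
[-41.6, -5.8, 0.0, 0.0, 0.0, 0.0]
[-41.6, -5.8, 0.0, 0.0, 0.0, 0.0]
-- (395, -60, 140, 8, 5)
[-33.9, 13.7, 13.3, 0.0, 0.0, 0.0]
[-33.9, 13.7, 13.3, 0.0, 0.0, 0.0]
[-33.9, 13.7, 13.3, 0.0, 0.0, 0.0]
-- (450, -155, 100, 8, 3)
```

Fingers move about 75 mm/s, so they need 3–4 more rows to close; then I lift.

```bash
python3 -m pendant '[[0,0,0,0,0,0,15],[0,0,0,0,0,0,15],[0,0,0,0,0,0,15],[0,0,0,0,0,0,15],[-4,-1,-28,0,0,0,15],[-4,-1,-28,0,0,0,15],[-4,-1,-28,0,0,0,15],[-4,-1,-28,0,0,0,15]]' && python3 -m pendant '[[-41.5,-6,0,0,0,0,15],[-41.5,-6,0,0,0,0,15],[-41.5,-6,0,0,0,0,15],[-41.5,-6,0,0,0,0,15],[-41.5,-6,0,0,0,0,15],[-34,14,10,0,0,0,15],[-34,14,10,0,0,0,15],[-34,14,10,0,0,0,15],[0,0,0,0,0,0,15],[0,0,0,0,0,0,15]]'
python3 - <<'E'
from h import *
im,d=robot.capture("wrist"); save("w2",im); print(robot.get_state()["eef_pos"])
c=cam("wrist"); np.savez("pics/w2.npz",im=im,K=c[0],R=c[1],t=c[2])
for r in robot.place_of("wrist","mark_2")+robot.place_of("wrist","post_d_centre"): print(r["conf"],toworld("wrist",r["location"]).round(1))
plan((470,-159,100,8,3))
E
```

```text
time_s: 6.08
eef_pos: [394.9, 148.5, 139.5]
eef_rot: [-0.0, 0.656, 0.754, -0.0]
force: [0.1, -0.4, -1.3]
width: 25.7
gripper_force: 30.0
time_s: 7.32
eef_pos: [449.1, -155.6, 108.4]
eef_rot: [-0.001, 0.656, 0.754, -0.0]
force: [-0.1, -0.4, -1.0]
width: 25.9
gripper_force: 30.0
[ 449.0367981  -155.36886425  108.55750226]
0.97 [ 458.7 -103.3   12.8]
0.9 [ 469.5 -158.4   12.5]
0.85 [449.5 -43.3  14.1]
0.83 [ 452.3 -152.6  103.9]
[-2.2, 6.6, 2.9, -0.0, -0.0, 0.0]
[-2.2, 6.6, 2.9, -0.0, -0.0, 0.0]
[-2.2, 6.6, 2.9, -0.0, -0.0, 0.0]
-- (470, -159, 100, 8, 3)
```

View pics/w2.png

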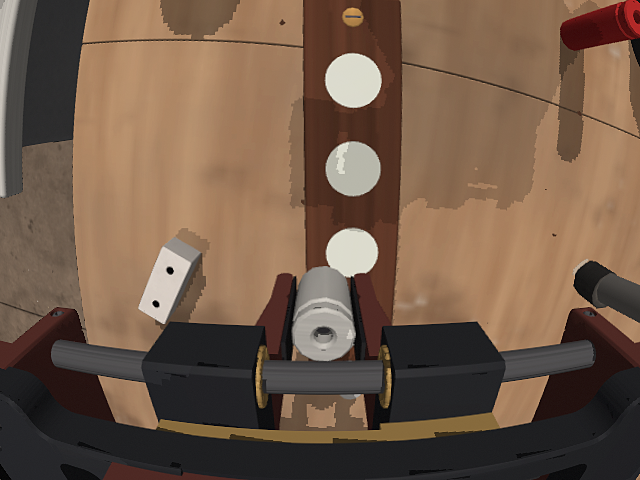

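d is held upright with its hole at (324,337), and marks 0, 1 and 2 show at (353,80), (353,168) and (352,255). I'll turn those into positions relative to the held post.

```bash
python3 - <<'E'
from h import *
z=np.load("pics/w2.npz"); c=(z["K"],z["R"],z["t"])
print("post top",wr(324,337,127.5,c)," marks",wr(353,80,12,c),wr(353.2,168,12,c))
print("screw", wr(353,17,12,c))
E
```

```text
post top [ 448.4 -155.4  127.5]  marks [451.4 -43.1  12. ] [ 459.9 -100.1   12. ]
screw [ 4.455e+02 -4.000e-01  1.200e+01]
```

```bash
python3 -m pendant '[[-3,10,0,0,0,0,15],[-3,10,0,0,0,0,15],[0,0,20,0,0,0,15],[0,0,20,0,0,0,15],[0,0,14,0,0,0,15],[0,0,7,0,0,0,15],[0,0,5,0,0,0,15],[0,0,0,0,0,0,15],[0,0,0,0,0,0,15]]'
python3 -c "
from h import *
plan((469.4,-158.4,39.3,8,2))"
```

```text
time_s: 8.6
eef_pos: [470.9, -159.4, 43.1]
eef_rot: [0.0, 0.656, 0.755, 0.0]
force: [0.7, 0.8, -1.1]
width: 25.5
gripper_force: 30.0
[0.6, -0.7, 1.9, 0.0, 0.0, -0.0]
[0.6, -0.7, 1.9, 0.0, 0.0, -0.0]
-- (469.4, -158.4, 39.3, 8, 2)
```

```bash
python3 -m pendant '[[1,-1,2,0,0,0,15],[0,0,1.6,0,0,0,15],[0,0,0,0,0,0,15],[0,0,0,0,0,0,60],[0,0,0,0,0,0,60],[0,0,0,0,0,0,60],[0,0,0,0,0,0,60],[0,0,0,0,0,0,60]]'
python3 -c "
from h import *
plan((460,-150,130,8,3),(400,-20,130,15,3),(398,130,130,40,4),(465,227,110,60,3))"
```

```text
time_s: 9.6
eef_pos: [469.5, -158.5, 39.1]
eef_rot: [0.0, 0.656, 0.755, 0.0]
force: [-0.1, 0.6, 0.3]
width: 60.0
gripper_force: 0.0
[3.2, -2.7, -30.3, 0.0, 0.0, -0.0]
[3.2, -2.7, -30.3, 0.0, 0.0, -0.0]
[3.2, -2.7, -30.3, 0.0, 0.0, -0.0]
-- (460, -150, 130, 8, 3)
[45.7, -13.8, 0.0, 0.0, 0.0, -0.041]
[46.2, -11.9, 0.0, 0.0, 0.0, -0.041]
[46.7, -10.0, 0.0, 0.0, 0.0, -0.041]
-- (400, -20, 130, 15, 3)
[36.4, 9.2, 0.0, 0.0, 0.0, -0.109]
[35.1, 13.1, 0.0, 0.0, 0.0, -0.109]
[33.5, 16.9, 0.0, 0.0, 0.0, -0.109]
[31.5, 20.4, 0.0, 0.0, 0.0, -0.109]
-- (398, 130, 130, 40, 4)
[10.4, 37.9, 6.7, 0.0, 0.0, -0.116]
[5.9, 38.8, 6.7, 0.0, 0.0, -0.116]
[1.4, 39.3, 6.7, 0.0, 0.0, -0.116]
-- (465, 227, 110, 60, 3)
```

```bash
python3 -m pendant '[[0,0,-30,0,0,0,60],[0,0,-35,0,0,0,60],[10,-8,-26,0,0,0,87.8],[46,-14,0,0,0,-0.041,87.8],[46,-12,0,0,0,-0.041,87.8],[46,-10,0,0,0,-0.041,87.8],[36,9,0,0,0,-0.109,87.8],[35,13,0,0,0,-0.109,87.8],[33.5,17,0,0,0,-0.109,87.8],[31.5,20,0,0,0,-0.109,87.8],[0,0,0,0,0,0,87.8]]'
python3 -c "
from h import *
plan((464.9,227.4,115,60,3),(464.9,227.4,37,60,3))"
```

```text
time_s: 10.98
eef_pos: [397.7, 130.8, 130.2]
eef_rot: [0.0, 0.421, 0.907, 0.0]
force: [-0.9, -0.2, -1.8]
width: 87.8
gripper_force: 0.0
[10.1, 37.9, 5.1, 0.0, 0.0, -0.115]
[5.7, 38.8, 5.1, 0.0, 0.0, -0.115]
[1.2, 39.2, 5.1, 0.0, 0.0, -0.115]
-- (464.9, 227.4, 115, 60, 3)
[0.0, 0.0, 26.0, 0.0, 0.0, 0.0]
[0.0, 0.0, 26.0, 0.0, 0.0, 0.0]
[0.0, 0.0, 26.0, 0.0, 0.0, 0.0]
-- (464.9, 227.4, 37, 60, 3)
```

```bash
python3 -m pendant '[[10,38,5,0,0,-0.115,87.8],[5.7,38.8,5,0,0,-0.115,87.8],[1.2,39.2,5,0,0,-0.115,87.8],[0,0,0,0,0,0,87.8],[0,0,0,0,0,0,87.8],[0,0,26,0,0,0,87.8],[0,0,26,0,0,0,87.8],[0,0,25,0,0,0,87.8],[0,0,0,0,0,0,87.8],[0,0,0,0,0,0,87.8]]'
```

```text
time_s: 12.22
eef_pos: [465.3, 224.8, 38.8]
eef_rot: [0.0, 0.261, 0.965, 0.0]
force: [0.4, -0.5, 0.3]
width: 87.8
gripper_force: 0.0
```

```bash
python3 -m pendant '[[0,0,0,0,0,0,15],[0,0,0,0,0,0,15],[0,0,0,0,0,0,15],[0,0,0,0,0,0,15],[0,0,0,0,0,0,15],[0,0,0,0,0,0,15],[0,0,0,0,0,0,15],[0,0,0,0,0,0,15],[0,0,0,0,0,0,15]]'
python3 -c "
from h import *
s=robot.get_state();x,y,z=s['eef_pos'];print(x,y,z)
plan((x,y,110,60,3),(400,130,130,35,4),(400,-20,130,8.1,4))
"
```

```text
time_s: 13.35
eef_pos: [465.4, 225.4, 38.0]
eef_rot: [-0.0, 0.261, 0.965, 0.0]
force: [0.8, 0.1, -0.6]
width: 25.6
gripper_force: 30.0
465.3536686214892 225.3637895972251 38.0436362807043
[0.0, -0.0, -24.0, -0.0, -0.0, -0.001]
[0.0, -0.0, -24.0, -0.0, -0.0, -0.001]
[0.0, -0.0, -24.0, -0.0, -0.0, -0.001]
-- (np.float64(465.3536686214892), np.float64(225.3637895972251), 110, 60, 3)
[2.2, -28.8, -5.0, 0.0, 0.0, 0.109]
[-0.9, -28.9, -5.0, 0.0, 0.0, 0.109]
[-4.1, -28.6, -5.0, 0.0, 0.0, 0.109]
[-7.2, -28.0, -5.0, 0.0, 0.0, 0.109]
-- (400, 130, 130, 35, 4)
[-30.7, -21.5, 0.0, 0.0, 0.0, 0.117]
[-33.0, -17.8, 0.0, 0.0, 0.0, 0.117]
[-34.9, -13.8, 0.0, 0.0, 0.0, 0.117]
[-36.3, -9.6, 0.0, 0.0, 0.0, 0.117]
-- (400, -20, 130, 8.1, 4)
```

```bash
python3 -m pendant '[[0,0,-24,0,0,0,15],[0,0,-24,0,0,0,15],[0,0,-24,0,0,0,15],[2,-29,-5,0,0,0.109,15],[-1,-29,-5,0,0,0.109,15],[-4,-28.5,-5,0,0,0.109,15],[-7,-28,-5,0,0,0.109,15],[-31,-21.5,0,0,0,0.117,15],[-33,-18,0,0,0,0.117,15],[-35,-14,0,0,0,0.117,15],[-36,-9.6,0,0,0,0.117,15],[0,0,0,0,0,0,15]]'
python3 -c "
from h import *
plan((461.2,-101,120,8.1,3),(461.2,-101,52,8.1,3))"
```

```text
time_s: 14.85
eef_pos: [398.7, -21.8, 130.1]
eef_rot: [0.0, 0.658, 0.753, -0.0]
force: [-0.3, 0.3, -1.3]
width: 25.7
gripper_force: 30.0
[-29.0, 17.1, 3.4, -0.0, 0.0, -0.002]
[-29.0, 17.0, 3.4, -0.0, 0.0, -0.002]
[-29.0, 17.0, 3.4, -0.0, 0.0, -0.002]
-- (461.2, -101, 120, 8.1, 3)
[0.0, 0.0, 22.7, 0.0, 0.0, 0.0]
[0.0, 0.0, 22.7, 0.0, 0.0, 0.0]
[0.0, 0.0, 22.7, 0.0, 0.0, 0.0]
-- (461.2, -101, 52, 8.1, 3)
```

```bash
python3 -m pendant '[[0,0,15,0,0,0,15],[0,0,15,0,0,0,15],[-29,17,0,0,0,0,15],[-29,17,0,0,0,0,15],[-29,17,0,0,0,-0.006,15],[0,0,0,0,0,0,15],[0,0,20,0,0,0,15],[0,0,20,0,0,0,15],[0,0,6,0,0,0,15],[0,0,0,0,0,0,15],[0,0,0,0,0,0,15]]'
python3 -c "
from h import *
plan((461.2,-101,50.3,8.1,2))"
```

```text
time_s: 16.23
eef_pos: [461.7, -99.0, 54.6]
eef_rot: [0.0, 0.654, 0.757, 0.0]
force: [-0.3, -0.1, -1.4]
width: 25.3
gripper_force: 30.0
[-0.9, -0.4, 2.2, 0.0, 0.0, 0.002]
[-0.9, -0.4, 2.2, 0.0, 0.0, 0.002]
-- (461.2, -101, 50.3, 8.1, 2)
```

```bash
python3 -m pendant '[[-2.5,-0.7,2,0,0,0,15],[0,0,2.3,0,0,0,15],[0,0,0,0,0,0,15],[0,0,0,0,0,0,60],[0,0,0,0,0,0,60],[0,0,0,0,0,0,60],[0,0,0,0,0,0,60],[0,0,0,0,0,0,60]]'
python3 -c "
from h import *
plan((461,-101,105,8,2),(390,-20,115,12,3),(390,160,115,40,5),(430,240,115,45,2))
plan((440,270,105,45,1,8));plan((440,270,105,45,1,-8))
"
```

```text
time_s: 17.23
eef_pos: [461.1, -101.8, 49.8]
eef_rot: [-0.0, 0.654, 0.756, -0.0]
force: [0.5, 0.5, -0.4]
width: 60.0
gripper_force: 0.0
[0.4, 0.0, -27.6, -0.0, -0.0, 0.003]
[0.4, 0.0, -27.6, -0.0, -0.0, 0.003]
-- (461, -101, 105, 8, 2)
[30.0, -19.7, -3.3, 0.0, 0.0, -0.023]
[30.5, -19.0, -3.3, 0.0, 0.0, -0.023]
[30.9, -18.3, -3.3, 0.0, 0.0, -0.023]
-- (390, -20, 115, 12, 3)
[35.2, 7.5, 0.0, 0.0, 0.0, -0.098]
[34.3, 10.9, 0.0, 0.0, 0.0, -0.098]
[33.1, 14.2, 0.0, 0.0, 0.0, -0.098]
[31.5, 17.3, 0.0, 0.0, 0.0, -0.098]
[29.7, 20.3, 0.0, 0.0, 0.0, -0.098]
-- (390, 160, 115, 40, 5)
[17.8, 41.0, 0.0, 0.0, 0.0, -0.044]
[16.0, 41.8, 0.0, 0.0, 0.0, -0.044]
-- (430, 240, 115, 45, 2)
[371.0, 32.9, -55.2, 0.045, 0.135, -0.639]
-- (440, 270, 105, 45, 1, 8)
[371.0, 32.9, -55.2, -0.045, -0.135, -0.639]
-- (440, 270, 105, 45, 1, -8)
```

```bash
python3 -m pendant '[[0,0,-27.5,0,0,0,60],[0,0,-27.5,0,0,0,60],[30,-19.5,-3,0,0,-0.023,87.8],[30.5,-19,-3,0,0,-0.023,87.8],[31,-18.5,-3,0,0,-0.023,87.8],[35,7.5,0,0,0,-0.098,87.8],[34.5,11,0,0,0,-0.098,87.8],[33,14,0,0,0,-0.098,87.8],[31.5,17.5,0,0,0,-0.098,87.8],[30,20,0,0,0,-0.098,87.8],[18,41,0,0,0,-0.044,87.8],[16,42,0,0,0,-0.044,87.8]]' && python3 -m pendant '[[0,0,0,0,-0.14,0,87.8],[0,0,0,0,0,0,87.8],[0,0,0,0,0,0,87.8]]'
python3 - <<'E'
from h import *
im,d=robot.capture("wrist"); save("w3",im); s=robot.get_state(); print(s["eef_pos"],R.from_quat(s["eef_rot"],scalar_first=True).as_matrix().round(3).tolist())
c=cam("wrist"); np.savez("pics/w3.npz",im=im,K=c[0],R=c[1],t=c[2])
for q in ("post_c_centre","post_b_centre"):
  for r in robot.place_of("wrist",q): print(q,r["conf"],toworld("wrist",r["location"]).round(1))
E
```

```text
time_s: 18.73
eef_pos: [428.1, 240.7, 113.9]
eef_rot: [0.0, 0.379, 0.925, 0.0]
force: [1.4, -0.8, 0.8]
width: 87.9
gripper_force: 0.0
time_s: 19.1
eef_pos: [427.3, 239.2, 113.7]
eef_rot: [0.063, 0.378, 0.923, -0.026]
force: [-0.2, -0.2, 0.5]
width: 87.5
gripper_force: 0.0
[427.67426582 238.91342395 113.76861011] [[-0.705, 0.703, 0.098], [0.696, 0.712, -0.097], [-0.138, -0.0, -0.99]]
post_c_centre 0.9 [541.3 282.4  37.9]
post_b_centre 0.81 [434.7 316.7  18.7]
```

View pics/w3.png

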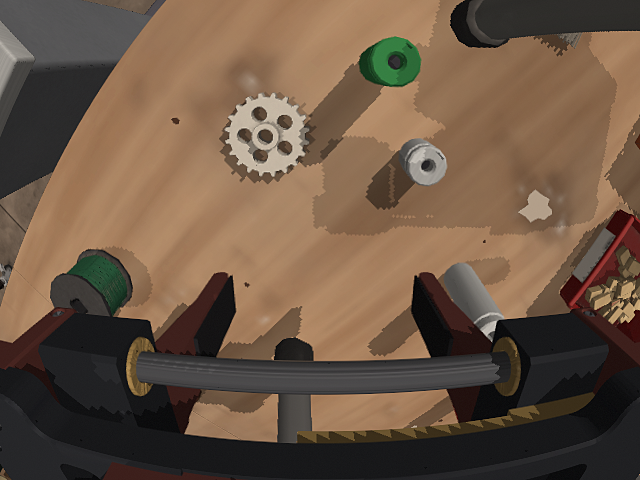

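The wrist view shows c at (478,300) beyond the right finger, b's hole at (428,165) and the green look-alike at (396,62). I'll slide under the ring to c.

```bash
python3 -c "
from h import *
plan((536.3,287,105,None,4),(541.5,281.7,52,None,3))"
```

```text
[-10.3, 27.6, 3.7, 0.0, 0.0, 0.0]
[-10.3, 27.6, 3.7, 0.0, 0.0, 0.0]
[-10.3, 27.6, 3.7, 0.0, 0.0, 0.0]
[-10.3, 27.6, 3.7, 0.0, 0.0, 0.0]
-- (536.3, 287, 105, None, 4)
[-0.0, -0.0, 17.8, 0.0, 0.0, 0.0]
[-0.0, -0.0, 17.8, 0.0, 0.0, 0.0]
[-0.0, -0.0, 17.8, 0.0, 0.0, 0.0]
-- (541.5, 281.7, 52, None, 3)
```

```bash
python3 -m pendant '[[-10.3,27.5,3.7,0,0,0,87.8],[-10.3,27.5,3.7,0,0,0,87.8],[-10.3,27.5,3.7,0,0,0,87.8],[-10.3,27.5,3.7,0,0,0,87.8],[0,0,0,0,0,0,87.8],[0,0,0,0,0,0,87.8],[0,0,0,0,0,0,87.8]]'
python3 -c "
from h import *
plan((541.5,281.7,52,None,3))"
```

```text
time_s: 20.12
eef_pos: [534.6, 286.8, 104.8]
eef_rot: [0.064, 0.379, 0.923, -0.027]
force: [0.2, 0.4, 0.1]
width: 88.0
gripper_force: 0.0
[-0.3, 0.4, 17.8, 0.0, 0.0, 0.0]
[-0.3, 0.4, 17.8, 0.0, 0.0, 0.0]
[-0.3, 0.4, 17.8, 0.0, 0.0, 0.0]
-- (541.5, 281.7, 52, None, 3)
```

```bash
python3 -m pendant '[[-0.5,0.5,18,0,0,0,87.8],[-0.5,0.5,18,0,0,0,87.8],[0,0,17.5,0,0,0,87.8],[0,0,0,0,0,0,15],[0,0,0,0,0,0,15],[0,0,0,0,0,0,15],[0,0,0,0,0,0,15],[0,0,0,0,0,0,15],[0,0,0,0,0,0,15],[0,0,0,0,0,0,15],[0,0,0,0,0,0,15],[0,0,0,0,0,0,15]]'
python3 -c "
from h import *
s=robot.get_state();x,y,z=s['eef_pos'];print(x,y,z)
plan((x,y,z+20,None,2),(450,245,z+45,None,4))
"
```

```text
time_s: 21.62
eef_pos: [542.3, 282.3, 52.1]
eef_rot: [0.065, 0.379, 0.923, -0.027]
force: [-0.6, -1.2, 3.5]
width: 26.0
gripper_force: 30.0
542.3452298701202 282.2602682688321 52.14811297930041
[-1.4, -0.0, -9.9, 0.0, 0.0, 0.0]
[-1.4, -0.0, -9.9, 0.0, 0.0, 0.0]
-- (np.float64(542.3452298701202), np.float64(282.2602682688321), np.float64(72.14811297930041), None, 2)
[8.9, -22.8, -7.6, 0.0, 0.0, 0.0]
[8.9, -22.8, -7.6, 0.0, 0.0, 0.0]
[8.9, -22.8, -7.6, 0.0, 0.0, 0.0]
[8.9, -22.8, -7.6, 0.0, 0.0, 0.0]
-- (450, 245, np.float64(97.14811297930041), None, 4)
```

```bash
python3 -m pendant '[[-1.4,0,-10,0,0,0,15],[-1.4,0,-10,0,0,0,15],[9,-23,-7.5,0,0,0,15],[9,-23,-7.5,0,0,0,15],[9,-23,-7.5,0,0,0,15],[9,-23,-7.5,0,0,0,15],[0,0,0,0,0,0,15]]'
python3 -c "
from h import *
plan((395,140,100,25,4,-8.02),(395,-20,100,8.1,4,-8.02),(453,-43.6,98,8.1,2,-8.02))
"
```

```text
time_s: 22.5
eef_pos: [448.4, 244.4, 97.8]
eef_rot: [0.065, 0.379, 0.923, -0.027]
force: [-0.7, 0.4, -1.0]
width: 25.9
gripper_force: 30.0
[-8.8, -28.0, 0.7, 0.012, 0.0, 0.088]
[-11.2, -27.1, 1.0, 0.012, 0.0, 0.088]
[-13.6, -25.9, 1.3, 0.012, 0.0, 0.088]
[-15.8, -24.6, 1.7, 0.012, 0.0, 0.088]
-- (395, 140, 100, 25, 4, -8.02)
[-35.9, -16.9, 5.1, 0.01, -0.0, 0.073]
[-37.0, -14.2, 5.2, 0.01, -0.0, 0.073]
[-38.0, -11.4, 5.3, 0.01, -0.0, 0.073]
[-38.7, -8.5, 5.5, 0.01, -0.0, 0.073]
-- (395, -20, 100, 8.1, 4, -8.02)
[-15.5, 27.0, 3.2, 0.0, 0.0, 0.0]
[-15.5, 27.0, 3.2, 0.0, 0.0, 0.0]
-- (453, -43.6, 98, 8.1, 2, -8.02)
```

```bash
python3 -m pendant '[[-9,-28,0.7,0.012,0,0.088,15],[-11,-27,1,0.012,0,0.088,15],[-13.5,-26,1.3,0.012,0,0.088,15],[-16,-24.5,1.7,0.012,0,0.088,15],[-36,-17,5.1,0.01,0,0.073,15],[-37,-14,5.2,0.01,0,0.073,15],[-38,-11.5,5.3,0.01,0,0.073,15],[-38.7,-8.5,5.5,0.01,0,0.073,15],[-15.5,27,3.2,0,0,0,15],[-15.5,27,3.2,0,0,0,15],[0,0,0,0,0,0,15],[0,0,0,0,0,0,15]]'
python3 -c "
from h import *
s=robot.get_state();print(R.from_quat(s['eef_rot'],scalar_first=True).as_matrix().round(3).tolist())
plan((453,-43.6,68,8.1,2,-8.02))
"
```

```text
time_s: 24.0
eef_pos: [454.1, -43.3, 97.0]
eef_rot: [0.053, 0.654, 0.754, -0.045]
force: [-0.7, 0.0, -1.5]
width: 25.8
gripper_force: 30.0
[[-0.14, 0.99, 0.022], [0.98, 0.141, -0.137], [-0.139, 0.002, -0.99]]
[2.0, -0.6, 14.3, 0.001, -0.0, 0.0]
[2.0, -0.6, 14.3, 0.001, -0.0, 0.0]
-- (453, -43.6, 68, 8.1, 2, -8.02)
```

```bash
python3 -m pendant '[[2,-0.5,14,0,0,0,15],[2,-0.5,13,0,0,0,15],[0.3,0,2,0,0,0,15],[0,0,0,0,0,0,15],[0,0,0,0,0,0,15]]'
python3 - <<'E'
from h import *
im,d=robot.capture("wrist"); c=cam("wrist")
s=robot.get_state();print(s['eef_pos'],s["force"])
save("w4",im)
plan((453,-43.6,64.2,None,1))
E
```

```text
time_s: 24.62
eef_pos: [453.4, -43.2, 67.9]
eef_rot: [0.053, 0.654, 0.754, -0.044]
force: [0.2, 0.3, -0.8]
width: 25.2
gripper_force: 30.0
[453.47541735 -43.19833408  67.95031441] [-0.8922335  -0.40010153 -1.22594303]
[0.2, -0.5, 3.8, 0.0, 0.0, 0.0]
-- (453, -43.6, 64.2, None, 1)
```

View pics/w4.png

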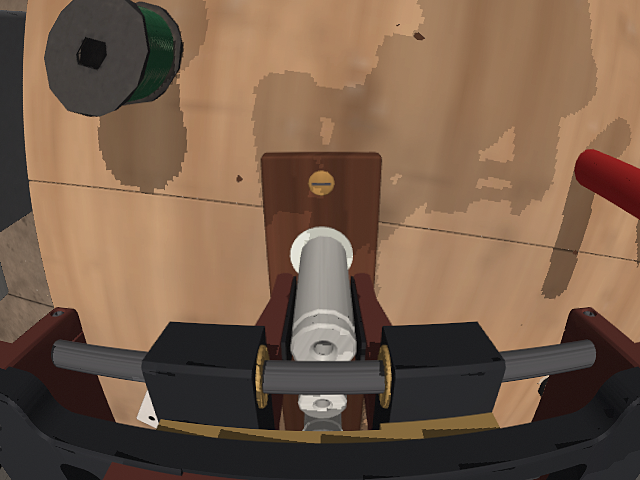

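c sits over mark 0, with the inlay rim centred about (321,250) around its base. I'll lower and release.

```bash
python3 -m pendant '[[0.5,-0.5,2,0,0,0,15],[0.2,0,2,0,0,0,15],[0,0,0,0,0,0,15],[0,0,0,0,0,0,60],[0,0,0,0,0,0,60],[0,0,0,0,0,0,60],[0,0,0,0,0,0,60],[0,0,0,0,0,0,60]]'
python3 -c "
from h import *
plan((453,-36,115,None,3),(385,0,118,15,2,0),(385,140,118,15,3),(400,290,110,25,4),(440.5,316.3,110,30,1),(440.5,316.3,20,30,4))
"
```

```text
time_s: 25.68
eef_pos: [452.7, -43.2, 63.6]
eef_rot: [0.053, 0.654, 0.754, -0.045]
force: [-0.2, -0.4, -0.2]
width: 59.8
gripper_force: 0.0
[-0.0, 0.5, -17.3, 0.0, 0.0, 0.0]
[-0.0, 0.5, -17.3, 0.0, 0.0, 0.0]
[-0.0, 0.5, -17.3, 0.0, 0.0, 0.0]
-- (453, -36, 115, None, 3)
[22.2, -31.1, -4.7, -0.003, 0.07, -0.06]
[24.3, -29.7, -3.2, -0.003, 0.07, -0.06]
-- (385, 0, 118, 15, 2, 0)
[45.1, 12.1, 0.0, 0.0, 0.0, 0.0]
[45.1, 12.1, 0.0, 0.0, 0.0, 0.0]
[45.1, 12.1, 0.0, 0.0, 0.0, 0.0]
-- (385, 140, 118, 15, 3)
[35.3, 13.3, 2.0, 0.0, 0.0, -0.044]
[34.6, 14.9, 2.0, 0.0, 0.0, -0.044]
[34.0, 16.3, 2.0, 0.0, 0.0, -0.044]
[33.2, 17.8, 2.0, 0.0, 0.0, -0.044]
-- (400, 290, 110, 25, 4)
[6.7, 47.8, 0.0, 0.0, 0.0, -0.087]
-- (440.5, 316.3, 110, 30, 1)
[0.0, 0.0, 22.5, 0.0, 0.0, 0.0]
[0.0, 0.0, 22.5, 0.0, 0.0, 0.0]
[0.0, 0.0, 22.5, 0.0, 0.0, 0.0]
[0.0, 0.0, 22.5, 0.0, 0.0, 0.0]
-- (440.5, 316.3, 20, 30, 4)
```

```bash
python3 -m pendant '[[0,0.5,-17,0,0,0,60],[0,0.5,-17,0,0,0,60],[0,0.5,-18,0,0,0,87.8],[22,-31,-4.7,0,0.07,-0.06,87.8],[24,-30,-3,0,0.07,-0.06,87.8],[45,12,0,0,0,0,87.8],[45,12,0,0,0,0,87.8],[45,12,0,0,0,0,87.8],[35,13,2,0,0,-0.044,87.8],[34.5,15,2,0,0,-0.044,87.8],[34,16,2,0,0,-0.044,87.8],[33,18,2,0,0,-0.044,87.8]]'
python3 -c "
from h import *
plan((440.5,316.3,105,35,3))"
```

```text
time_s: 27.18
eef_pos: [399.4, 290.0, 109.9]
eef_rot: [-0.002, 0.536, 0.844, -0.002]
force: [1.0, -0.4, -0.6]
width: 87.5
gripper_force: 0.0
[2.1, 16.1, 1.5, -0.002, -0.001, -0.057]
[1.2, 16.2, 1.6, -0.002, -0.001, -0.057]
[0.2, 16.2, 1.6, -0.002, -0.001, -0.057]
-- (440.5, 316.3, 105, 35, 3)
```

```bash
python3 -m pendant '[[2,16,1.5,-0.002,-0.001,-0.057,87.8],[1,16,1.5,-0.002,-0.001,-0.057,87.8],[0,16,1.5,0,0,-0.057,87.8],[0,0,0,0,0,0,87.8],[0,0,0,0,0,0,87.8]]'
python3 - <<'E'
from h import *
im,d=robot.capture("wrist"); s=robot.get_state(); print(s["eef_pos"])
for r in robot.place_of("wrist","post_b_centre"): print(r["conf"],toworld("wrist",r["location"]).round(1))
plan((440.6,316.5,21,None,4))
E
```

```text
time_s: 27.8
eef_pos: [439.7, 313.7, 105.1]
eef_rot: [-0.001, 0.463, 0.886, -0.001]
force: [-1.0, -0.5, 0.3]
width: 87.5
gripper_force: 0.0
[439.66387199 313.67071485 105.15637113]
0.66 [437.2 318.3  17.2]
[0.4, 0.6, 21.1, 0.0, 0.0, 0.0]
[0.4, 0.6, 21.1, 0.0, 0.0, 0.0]
[0.4, 0.6, 21.1, 0.0, 0.0, 0.0]
[0.4, 0.6, 21.1, 0.0, 0.0, 0.0]
-- (440.6, 316.5, 21, None, 4)
```

```bash
python3 -m pendant '[[2.3,2,21,0,0,0,87.8],[0,0,21,0,0,0,87.8],[0,0,21,0,0,0,87.8],[0,0,21,0,0,0,87.8],[0,0,0,0,0,0,15],[0,0,0,0,0,0,15],[0,0,0,0,0,0,15],[0,0,0,0,0,0,15],[0,0,0,0,0,0,15],[0,0,0,0,0,0,15],[0,0,0,0,0,0,15],[0,0,0,0,0,0,15]]' && python3 -m pendant '[[0,0,0,0,0,0,15],[0,0,-10,0,0,0,15],[0,0,-25,0,0,0,15],[0,0,-25,0,0,0,15],[0,0,-25,0,0,0,15]]'
python3 -c "
from h import *
plan((390,250,118,30,2),(390,60,118,8.1,5),(390,-100,118,8.1,3),(425,-200,115,8.1,2))"
```

```text
time_s: 29.4
eef_pos: [440.6, 317.2, 21.4]
eef_rot: [-0.001, 0.463, 0.887, -0.0]
force: [0.3, -0.7, 1.5]
width: 25.6
gripper_force: 30.0
time_s: 30.02
eef_pos: [440.7, 317.2, 107.5]
eef_rot: [-0.001, 0.463, 0.886, -0.0]
force: [0.1, -0.2, -0.2]
width: 25.2
gripper_force: 30.0
[-13.1, -40.0, -5.2, -0.001, -0.0, 0.043]
[-14.8, -39.4, -5.2, -0.001, -0.0, 0.043]
-- (390, 250, 118, 30, 2)
[-32.9, -19.0, 0.0, 0.0, 0.0, 0.076]
[-34.3, -16.4, 0.0, 0.0, 0.0, 0.076]
[-35.4, -13.8, 0.0, 0.0, 0.0, 0.076]
[-36.4, -11.0, 0.0, 0.0, 0.0, 0.076]
[-37.1, -8.2, 0.0, 0.0, 0.0, 0.076]
-- (390, 60, 118, 8.1, 5)
[-52.8, -7.5, 0.0, 0.0, 0.0, 0.0]
[-52.8, -7.5, 0.0, 0.0, 0.0, 0.0]
[-52.8, -7.5, 0.0, 0.0, 0.0, 0.0]
-- (390, -100, 118, 8.1, 3)
[-52.0, 10.3, 1.5, 0.0, 0.0, 0.0]
[-52.0, 10.3, 1.5, 0.0, 0.0, 0.0]
-- (425, -200, 115, 8.1, 2)
```

```bash
python3 -m pendant '[[-13,-40,-5,0,0,0.043,15],[-15,-39.5,-5,0,0,0.043,15],[-33,-19,0,0,0,0.076,15],[-34,-16.5,0,0,0,0.076,15],[-35.5,-14,0,0,0,0.076,15],[-36.5,-11,0,0,0,0.076,15],[-37,-8,0,0,0,0.076,15],[-53,-7.5,0,0,0,0,15],[-53,-7.5,0,0,0,0,15],[-53,-7.5,0,0,0,0,15],[-52,10.5,1.5,0,0,0,15],[-52,10.5,1.5,0,0,0,15]]'
python3 - <<'E'
from h import *
plan((477.6,-215.8,75,8.1,3))
im,d=robot.capture("scene"); save("s2",cv2.resize(im[240:360,320:520],(800,480),interpolation=cv2.INTER_CUBIC)); np.savez("pics/s2.npz",im=im,d=d)
E
```

```text
time_s: 31.52
eef_pos: [426.1, -202.7, 114.0]
eef_rot: [-0.0, 0.655, 0.755, -0.0]
force: [0.5, -0.3, -0.3]
width: 25.3
gripper_force: 30.0
[-6.7, 16.4, 13.0, -0.0, 0.0, 0.0]
[-6.7, 16.4, 13.0, -0.0, 0.0, 0.0]
[-6.7, 16.4, 13.0, -0.0, 0.0, 0.0]
-- (477.6, -215.8, 75, 8.1, 3)
```

View pics/s2.png

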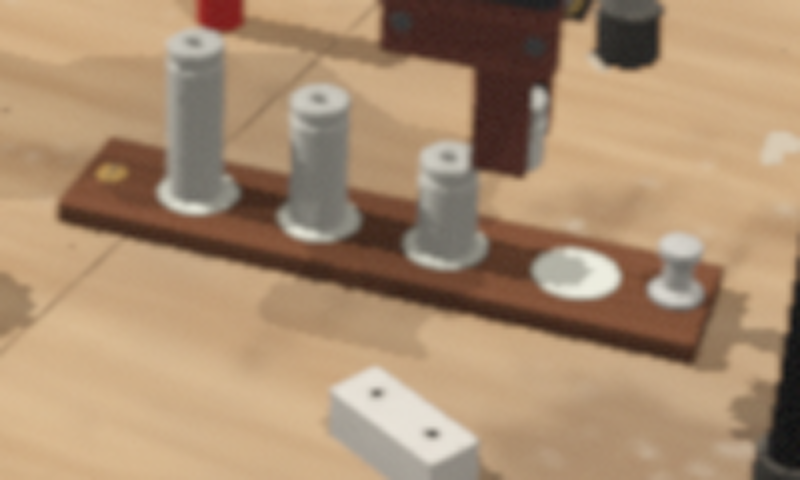

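c, a and d stand centred on their marks, at crop bases (198,190), (320,218) and (446,242), and mark 3 is free at (576,272). I'm placing b.

```bash
python3 -m pendant '[[-6.5,16.5,13,0,0,0,15],[-6.5,16.5,13,0,0,0,15],[-6.7,16.5,13,0,0,0,15],[0,0,0,0,0,0,15],[0,0,20,0,0,0,15],[0,0,14,0,0,0,15],[0,0,4,0,0,0,15],[0,0,0,0,0,0,15],[0,0,0,0,0,0,15]]'
python3 -c "
from h import *
plan((477.6,-216,33.5,8.1,1))"
```

```text
time_s: 32.7
eef_pos: [477.8, -213.3, 36.8]
eef_rot: [-0.0, 0.655, 0.756, -0.0]
force: [0.4, -0.3, 0.4]
width: 25.5
gripper_force: 30.0
[-2.7, -0.6, 3.3, -0.001, 0.0, 0.001]
-- (477.6, -216, 33.5, 8.1, 1)
```

```bash
python3 -m pendant '[[-2.5,-0.5,1.5,0,0,0,15],[0,0,1.8,0,0,0,15],[0,0,0,0,0,0,15],[0,0,0,0,0,0,60],[0,0,0,0,0,0,60],[0,0,0,0,0,0,60],[0,0,0,0,0,0,60],[0,0,0,0,0,0,60],[0,0,-25,0,0,0,60],[0,0,-30,0,0,0,60],[0,0,-35,0,0,0,60],[10,-30,-10,0,0,0,60]]' && python3 -m pendant '[[10,-40,-10,0,0,0,60],[20,-40,0,0,0,0,60],[0,0,0,0,0,0,60],[0,0,0,0,0,0,60]]'
python3 - <<'E'
from h import *
out=[]
for n in("scene","side"):
    im,d=robot.capture(n)
    K,Rm,t=cam(n); v,u=np.mgrid[0:480,0:640]
    W=(np.stack([(u-K[0,2])*d/K[0,0],(v-K[1,2])*d/K[1,1],d],-1)-t)@Rm
    for nm,g,h in(("b",(477.6,-216),30),("d",(469.4,-158.4),46),("a",(461.2,-101),62),("c",(453,-43.6),78)):
        p=W[(d>0)&(np.hypot(W[...,0]-g[0],W[...,1]-g[1])<22)&(W[...,2]>18)&(W[...,2]<6+h)]
        if len(p)<15: print(n,nm,"few");continue
        f=least_squares(lambda q:np.hypot(p[:,0]-q[0],p[:,1]-q[1])-13,g,loss="soft_l1"); print(n,nm,f.x.round(1),(f.x-g).round(1),p[:,2].max().round())
    out.append(cv2.resize(im[240:360,320:520] if n=="scene" else im[150:270,220:420],(800,480))if n=="scene" else None)
save("s3",out[0])
E
```

```text
time_s: 34.2
eef_pos: [449.1, -211.2, 135.4]
eef_rot: [0.002, 0.655, 0.756, 0.0]
force: [-0.3, -0.5, -0.1]
width: 60.0
gripper_force: 0.0
time_s: 34.7
eef_pos: [364.0, -192.3, 143.6]
eef_rot: [0.0, 0.655, 0.756, -0.0]
force: [0.8, -0.2, -0.5]
width: 60.3
gripper_force: 0.0
scene b [ 479.2 -216.4] [ 1.6 -0.4] 36.0
scene d [ 471.  -159.4] [ 1.6 -1. ] 52.0
scene a [ 462.4 -100.4] [1.2 0.6] 68.0
scene c [454.1 -42.6] [1.1 1. ] 84.0
side b [ 478.5 -216.3] [ 0.9 -0.3] 35.0
side d [ 470.5 -159. ] [ 1.1 -0.6] 52.0
side a [ 462.1 -100.2] [0.9 0.8] 68.0
side c [453.8 -42. ] [0.8 1.6] 84.0
```

View pics/s3.png

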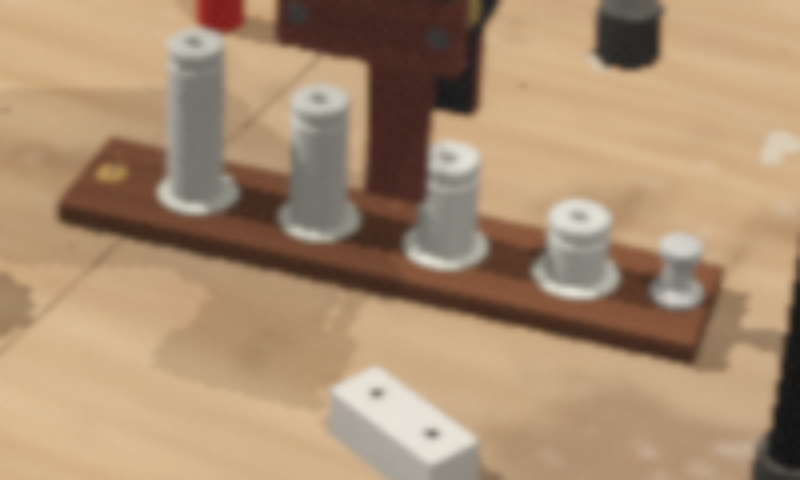

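All four stand upright within about 2 mm of their marks, rising away from the pin at (677,270), and the gripper is clear. I'm handing in.

```bash
python3 -c "
from workcell import robot
print(robot.hand_in())"
```

```text
the job is handed in; nothing more can be done
None
```

The four posts stand upright on the rail, each within about 2 mm of its mark's centre, in the order b, d, a, c from the pin outward. The job was handed in at about 35 s of the 112 s allowed, but the hand-in returned no verdict.

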